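Hang the scraper back in its notch

TASK

The orange-handled scraper has been left hanging between the jaws of the bench vise: take it out of the vise and put it back in the tool rack, in the notch with the orange marker. Bring the hanging blade edgewise into that notch through its open front, over the raised lip, and lower the scraper until its collar sits flat on the rack behind the lip before you let go. Leave all the other tools and things on the bench where they are.

Things in the scene. Friction and masses are not known exactly. Their poses are not given: they have to be found in the camera images.
- scraper: Loose hand scraper, ~0.14 kg, upright, its collar resting on the vise's jaws. Origin: centre of collar underside; z up, x along blade width, y its thickness (a half turn about z looks the same). Steel collar 28 (x) x 20 (y), z 0 to 10 mm; straight orange handle 26 (x) x 20 (y), z 10 to 100; steel blade 24 wide, 4 thick, z 0 to -85.
- blade_end (a point): Middle of the lower end of the scraper's blade, 85 mm below the collar's underside.
- vise: Fixed teal vise. Origin on the bench under the middle of the jaw gap; z up, x along the jaws. Jaw plates 110 long (x), 30 high, tops at z = 140 mm, gap y -4 to 4; jaw blocks 100 long, y -52 to 57, 140 high; slide under the gap 45 high; anvil to y = 105, 100 high; screw and bar to y = -165, x +-85, 85 high.
- rack: Fixed rack: cream beam on blue end posts and a base. Origin on the bench under the beam; z up, y along it, open front to -x. Base 130x270x10 mm. Beam 270 long, x -26 to 40, 15 thick, top at z = 125. Four notches through it at y = +-30, +-90, 8 wide, open in front, ending at x = 17. Blue lip on the front edge, x -26 to -22, 5 above the beam top, cut by the notches. Posts at y +-128, below the top.
- orange_marker: Orange plate, 34 mm wide, on the beam's top and back behind one empty notch, fixed to the rack; which notch varies. Origin: on the beam's top in that notch, where the scraper's origin belongs when hung. Axes as the rack's: the notch runs from x = -26 (open front) to 17 mm, y -4 to 4; the collar's seat is at z = 0.
- grey_marker: Grey marker of the same kind at the other empty notch, which is not the scraper's; origin and axes likewise.
- blue_file: Blue-handled file hanging in another notch, collar and handle as the scraper's, blade 18 wide, 80 long. Origin and axes as the scraper's. To be left alone.
- green_file: Green-handled file hanging in another notch, collar and handle as the scraper's, blade 22 wide, 75 long. Origin and axes as the scraper's. To be left alone.
- hammer: Hammer lying on the bench, about 0.25 m long along its x, up to 40 high. Bystander.
- oil_can: Red can, 60 across, 120 high, standing. Bystander.
- workpiece: Aluminium block with two holes, 90 by 60 by 25. Bystander.
- screwdriver: Blue screwdriver lying on the bench along its x, up to 35 high. Bystander.
- try_square: Steel try square lying flat, about 100 by 130, 14 high. Bystander.
- pot_of_pins: Small steel pot, 70 across, 60 high. Bystander.
There are look-alikes about, which are no part of the job. Leave any yellow look-alike of the scraper alone.

How it is judged (in metres and radians):
On the way, in this order (a step that is already met when the one before it is completed fails the run):
1. the scraper is drawn out of the vise (distance between scraper and vise above 0.2 m and contact force between scraper and vise below 0.05 N and contact force between scraper and the fingers above 0.5 N), for 0.1 s.
2. its hanging blade is at the open front of the orange-marked notch, at most partly in it (z of blade_end in the frame of orange_marker below -0.03 m and x of scraper in the frame of orange_marker between -0.08 and -0.014 m and y of scraper in the frame of orange_marker between -0.015 and 0.015 m), for 0.04 s.
3. it is in the notch with its collar down on the rack, while still held (x of scraper in the frame of orange_marker between -0.012 and 0.012 m and y of scraper in the frame of orange_marker between -0.006 and 0.006 m and z of scraper in the frame of orange_marker between -0.004 and 0.004 m and angle between scraper's own z axis and vertical below 0.12 rad and angle between the x axis of scraper and the x axis of orange_marker, either way round below 0.3 rad and contact force between scraper and the fingers above 0.5 N), for 0.1 s.
At the end, for the whole second after the job is handed in: The scraper hangs upright (within 0.12 rad) in the orange-marked notch, collar flat on the beam behind the lip (height within 4 mm of the seat, within 12 mm along the notch and 6 mm across it, blade within 0.3 rad of the notch's direction), released and at rest (x of scraper in the frame of orange_marker between -0.012 and 0.012 m and y of scraper in the frame of orange_marker between -0.006 and 0.006 m and z of scraper in the frame of orange_marker between -0.004 and 0.004 m and angle between scraper's own z axis and vertical below 0.12 rad and angle between the x axis of scraper and the x axis of orange_marker, either way round below 0.3 rad and linear speed of scraper below 0.02 m/s and angular speed of scraper below 0.2 rad/s); the robot touches nothing.
It fails at once if another tool or thing on the bench is moved more than 25 mm (distance of any of blue_file, green_file, hammer, oil_can, workpiece, screwdriver, try_square, pot_of_pins from where it was at the start of the episode above 0.025 m).
It fails at once if the scraper is dropped onto the bench (height (world z) of blade_end below 0.008 m).
It also fails if it takes over 51 s, if anything falls off the work surface, if the arm or the gripper's body presses on something with over 40 N, if the wrist force passes 120 N, or if a joint passes its speed limit or range.

ROBOT

A 6-joint arm with a two-finger parallel gripper is mounted at the origin on the work surface. World frame = base frame: x ahead of the robot, y to its left, z up, the work surface at z = 0. Lengths are in mm, angles in rad, forces in N, time in s.
With the tool pointing down it reaches from about 300 to 775 mm from the base axis. Payload 14.6 kg.
Tool frame: the origin (TCP) lies on the centre line of the jaws, within the pads' length; the fingertips stand 11 mm ahead of it and the grasp point (between the pads) lies 8 mm behind it; x points along the fingers, y is the direction in which the jaws open and shut, and the axes are right-handed (so a half turn about x gives the same grasp; the last joint's range is limited). The gripper opens to 94 mm and grips with 3 to 60 N. Pads are 16 mm wide; open, the fingers measure 119 mm over their backs; the gripper's body (75 mm by 177 mm) begins 78 mm behind the grasp point.
Start: joints at [-0.067, 0.3, 1.521, -0, 1.321, -0.067], TCP at [549.99, -0.002, 216.446] pointing down, gripper open.
Joint ranges: [-3.03, 3.03], [-0.79, 2.21], [0.23, 2.52], [-1.04, 4.18], [0, 3.07], [-2.55, 2.55]. Speed limits (rad/s): [2.22, 2.22, 2.57, 3.14, 3.14, 3.14].

INTERFACE

Orientations are given as [roll, pitch, yaw] about the fixed x, y, z axes, in that order (R = Rz(yaw) Ry(pitch) Rx(roll)).
In Python, from cell import manip gives the robot as it stands.
- The arm moves only by the shell command python3 -m handwheel 'ROWS' [OPENING] [FORCE]. ROWS is JSON, a list of rows, each a list of 2 entries, a list of its own where there are three numbers: the shift along the tool's x, y, z in mm, then the turn about the tool's x in rad. In form: [[[x, y, z], spin], ...]. A call has exactly 10 rows; each row shifts and turns the commanded pose from where the row before left it, along the tool's axes as they then stand; what a row does not reach is not made up. A row lasts 1/8 s, in which the tool goes at most 62.5 mm and 10.7 degrees, less where a joint would pass 70% of its speed; a pose out of reach is approached as far as the arm can. A call with a gripper value outside its range is refused whole. OPENING is the closure in counts, from 0 (fully open) to 255 (shut), set as the call begins (- or left out, the last holds). The fingers move at their own pace and stop on an object; FORCE is the grip in N (left out, the last holds). Time passes only in rows, so rows that do not move let the fingers close, or fill a call up. It gives the time, the measured TCP pose, the force and the opening at its end, in the units of the state.
- manip.read_state(): the state, without advancing time (a new reading comes with each control period).
- manip.camera(name): name is "scene" or "side" or "wrist"; returns a dict with "pixels" (400x640x3 uint8, red, green, blue), "z_map" (400x640 float32, mm along the optical axis (not along the pixel's ray), 0 where there is no reading), "mtx" (3x3 intrinsics, pixels), "k1" (the pictures are not rectified: a ray, as slopes to the right and down, at radius r is drawn at 1 + k1 r^2 times it, then the intrinsics apply), "xyz" and "orientation" of the camera in the world. Camera axes: x right, y up, looking along -z (the intrinsics and any distortion apply to the point x, -y, -z); pixel columns grow to the right and rows downward; lengths in mm; the calibration is good to about 2 mm. A picture is of the moment at which its call begins.
- manip.sign_off(): hands the job in, once; it reports no verdict.
Trained networks look in the newest picture that a camera, given by its name, has taken for a name from the list of things; names that differ only in an ending like _2 or _b are one class to them, and where a whole thing is asked for, a point or a joint stands for the part that bears it (a point fixed in the world has none). Each returns a list of dicts, best first, with "confidence" (0 to 1); they miss things now and then, are a little off and sometimes report something else, mostly with a low value. They report only what shows in the picture. A call takes as long as a camera call. They do not tell look-alikes from the thing itself.
- manip.cut_out(target, camera): "region" (400x640 bool, what is visible of it) and "centre" ([column, row] in pixels, amid what is visible of it).
The state is a dict: "clock": time; "joints": joint angles; "qd": joint speeds; "effort": joint torques, N m; "eef_pos": TCP position; "eef_rot": TCP orientation; "wrist_force": force on the tool from outside, world axes, zero at the start; "moment": the same for the moment, N m; "finger_gap": finger opening in mm.
Only numpy, scipy, OpenCV 4.12 (cv2) and the standard library are available. Lean on these libraries where they do the work, as an engineer would, in place of code of your own. Each camera call takes 0.05 s, during which the arm holds its last target. There are 200 camera calls.

## Working session

There is one attempt and no reset: what is moved stays moved. The work goes in short steps, Python scripts to look and compute and a shell command to move; the robot and the scene stay as the last step left them, time stands still between calls to the robot, and variables do not carry over. Pictures are saved under pics/ and viewed, about 8 in all and at most 12, crops included, and the job is handed in when it is done.

```bash
mkdir -p pics; cat > h.py <<'E'
import numpy as np, cv2
from scipy.spatial.transform import Rotation as R
from cell import manip
def cam(n):
    c=manip.camera(n); c['R']=np.array(c['orientation'],float); return c
def rot(c):
    o=c['R']
    return o if o.shape==(3,3) else (R.from_euler('xyz',o).as_matrix() if o.size==3 else R.from_quat(o).as_matrix())
def world(c,mask=None):
    "world points for pixels in mask (or whole HxWx3)"
    h,w=c['z_map'].shape
    v,u=np.nonzero(mask) if mask is not None else np.mgrid[:h,:w].reshape(2,-1)
    K=np.array(c['mtx'],float); 
    d=cv2.undistortPoints(np.stack([u,v],1).astype(np.float64)[:,None],K,np.array([c['k1'],0,0,0,0],float))[:,0]
    z=c['z_map'][v,u].astype(float)
    p=np.stack([d[:,0]*z,-d[:,1]*z,-z],1)
    P=p@rot(c).T+np.array(c['xyz'],float)
    P[z==0]=np.nan
    return P if mask is not None else P.reshape(h,w,3)
def save(c,name): cv2.imwrite('pics/'+name,c['pixels'][:,:,::-1])
E
python3 - <<'E'
from h import *
print(manip.read_state())
for n in ['scene','side']:
    c=cam(n); save(c,n+'0.png'); print(n,c['xyz'],c['orientation'],c['k1'],c['mtx'])
    np.savez('pics/'+n+'0.npz',W=world(c))
    W=world(c)
    for t in ['scraper','vise','rack','orange_marker','grey_marker','blue_file','green_file','hammer','oil_can']:
        for r in manip.cut_out(t,n)[:3]:
            P=W[r['region']]; P=P[~np.isnan(P[:,0])]
            print(t,round(r['confidence'],2),np.round(r['centre']),len(P),np.round(np.median(P,0)) if len(P) else '',np.round(np.percentile(P,[2,98],axis=0)).tolist() if len(P) else '')
E
```

```text
{'clock': 0.0, 'joints': array([-6.65957417e-02,  3.00473607e-01,  1.52157958e+00, -2.84571961e-05,
        1.32068357e+00, -6.65826592e-02]), 'qd': array([ 0.00091398, -0.00024712,  0.00020559, -0.00037547,  0.00041633,
       -0.00122994]), 'effort': array([-1.53750298e-03, -5.31805658e+01, -3.52735734e+01,  7.07558286e-02,
        2.43994006e-02, -4.79655944e-05]), 'eef_pos': array([5.49753936e+02, 8.64526157e-03, 2.15885580e+02]), 'eef_rot': array([-1.61329171,  1.56965189,  3.09909125]), 'wrist_force': array([-0.77842772,  0.05258721,  0.18320944]), 'moment': array([-0.0408751 , -0.00988951, -0.00759111]), 'finger_gap': 93.98658655417596}
scene [1272.16773837  355.76318943  918.73404653] [7.47401339e-01 1.55487663e-03 1.99625793e+00] 0.0461104253609932 [[498.26170845   0.         316.75459617]
 [  0.         498.26170845 201.88139872]
 [  0.           0.           1.        ]]
scraper 0.74 [281. 106.] 296 [ 370. -162.  158.] [[361.0, -176.0, 6.0], [379.0, -151.0, 188.0]]
scraper 0.65 [170. 227.] 980 [ 736. -263.   40.] [[706.0, -292.0, 4.0], [770.0, -227.0, 63.0]]
scraper 0.63 [
[... 1861 characters left out ...]
 83.] [[400.0, -449.0, 2.0], [586.0, -199.0, 143.0]]
rack 0.8 [285. 185.] 1760 [512. 135.  12.] [[466.0, 94.0, 4.0], [592.0, 348.0, 129.0]]
grey_marker 0.52 [322. 319.] 4234 [ 493. -329.   87.] [[402.0, -447.0, 12.0], [579.0, -202.0, 143.0]]
blue_file 0.44 [291. 163.] 28 [539. 132. 154.] [[533.0, 128.0, 127.0], [546.0, 135.0, 168.0]]
green_file 0.52 [277. 136.] 88 [527. 253. 149.] [[516.0, 249.0, 126.0], [540.0, 262.0, 171.0]]
green_file 0.4 [247. 244.] 988 [359. -22.  23.] [[264.0, -51.0, 7.0], [513.0, 27.0, 29.0]]
hammer 0.89 [244. 245.] 964 [357. -22.  23.] [[264.0, -51.0, 4.0], [511.0, 26.0, 29.0]]
oil_can 0.74 [390. 192.] 683 [792.  -3.  91.] [[772.0, -14.0, 11.0], [822.0, 36.0, 123.0]]
```

View pics/scene0.png

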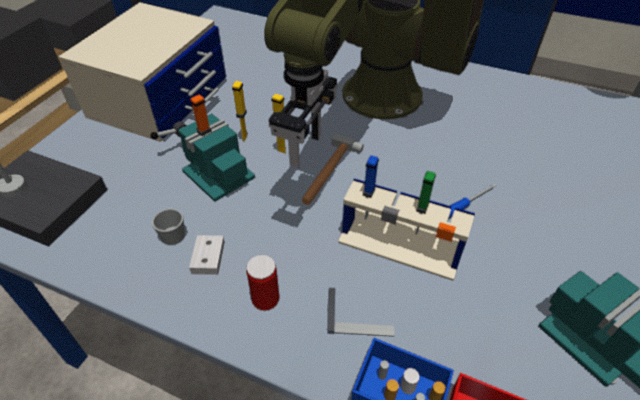

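View pics/side0.png

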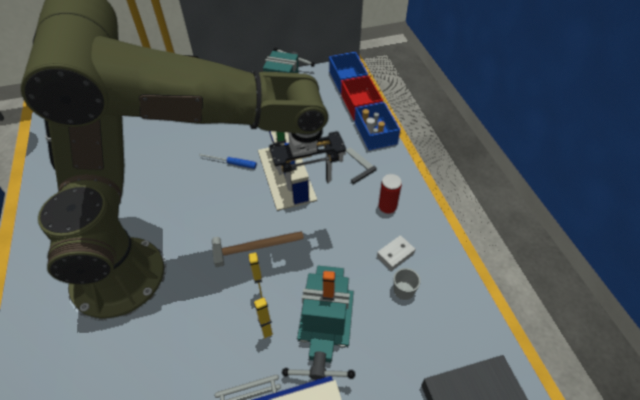

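Candidates: orange handle in the vise, scene (199,115) / side (328,284). Yellow look-alikes are at scene (239,105) and (279,105). I choose the orange one, standing in the teal vise near (520,-288). The orange marker is at scene (446,231), and the rack's back faces the scene camera, so its open front faces the robot.

```bash
python3 - <<'E'
from h import *
S={n:np.load(f'pics/{n}0.npz')['W'] for n in ['scene','side']}
I={n:cv2.imread(f'pics/{n}0.png') for n in S}
def rect(P):
    r=cv2.minAreaRect(P[:,:2].astype(np.float32)); return np.round(np.array(r[0]),1),np.round(np.array(r[1]),1),round(r[2],1)
def sel(n,lo,hi,hsv=None):
    W=S[n]; m=np.all((W>lo)&(W<hi),axis=2)
    if hsv: m&=cv2.inRange(cv2.cvtColor(I[n],cv2.COLOR_BGR2HSV),*hsv)>0
    return W[m]
OR=((3,150,90),(17,255,255))
for n in S:
    P=sel(n,(470,-340,236),(570,-240,260)); print(n,'scraper top',len(P),np.round(np.median(P,0),1),rect(P) if len(P)>4 else '')
    P=sel(n,(470,-340,160),(570,-240,230)); print(n,'handle',len(P),np.round(np.percentile(P,[3,50,97],axis=0),1).tolist(),rect(P))
    P=sel(n,(430,-400,135),(610,-180,146)); print(n,'vise top',len(P),np.round(np.median(P,0),1),rect(P))
    # bright jaw plates
    P=sel(n,(430,-400,132),(610,-180,148),((0,0,110),(179,70,255))); print(n,'plates',len(P),rect(P) if len(P)>4 else '')
    P=sel(n,(440,60,119),(640,400,128)); print(n,'rack top',len(P),np.round(np.median(P,0),1),rect(P) if len(P)>4 else '')
    P=sel(n,(440,260,118),(640,400,132),OR); print(n,'marker top',len(P),np.round(np.median(P,0),1) if len(P) else '',rect(P) if len(P)>4 else '')
im=I['scene']; a=cv2.resize(im[80:200,140:260],(480,480),interpolation=cv2.INTER_CUBIC);b=cv2.resize(im[150:290,320:490],(583,480),interpolation=cv2.INTER_CUBIC)
cv2.imwrite('pics/crop.png',cv2.resize(np.hstack([a,b]),(800,361)))
E
```

```text
scene scraper top 69 [ 520.  -286.5  239.8] (array([ 518.8, -288.3]), array([20.4, 24.9]), 66.8)
scene handle 303 [[510.5, -299.0, 163.0], [524.5, -282.5, 196.0], [531.9, -276.5, 227.2]] (array([ 523.3, -285.2]), array([21. , 29.3]), 33.2)
scene vise top 1060 [ 522.3 -273.2  140.8] (array([ 511.6, -283.6]), array([113.6, 110.7]), 68.0)
scene plates 174 (array([ 500.7, -294.7]), array([ 75.3, 112.6]), 51.0)
scene rack top 2080 [544.4 240.3 126.4] (array([537.9, 234. ]), array([ 70.1, 271.5]), 1.1)
scene marker top 144 [563.7 324.8 127.7] (array([559.9, 325.1]), array([20.6, 32.5]), 0.0)
side scraper top 91 [ 517.4 -293.6  240.1] (array([ 518.1, -293.6]), array([20.2, 25.6]), 58.6)
side handle 178 [[504.5, -304.9, 162.1], [515.3, -300.5, 196.0], [527.6, -293.6, 227.7]] (array([ 517.7, -299.7]), array([11.6, 27.5]), 86.5)
side vise top 1506 [ 504.6 -298.6  140.2] (array([ 511.9, -286.5]), array([110.4, 111.4]), 67.0)
side plates 282 (array([ 513.5, -278.4]), array([103.2, 113. ]), 75.1)
side rack top 293 [549.1 128.6 124.5] (array([537.7, 205. ]), array([ 65.8, 222.8]), 2.9)
side marker top 0
```

View pics/crop.png

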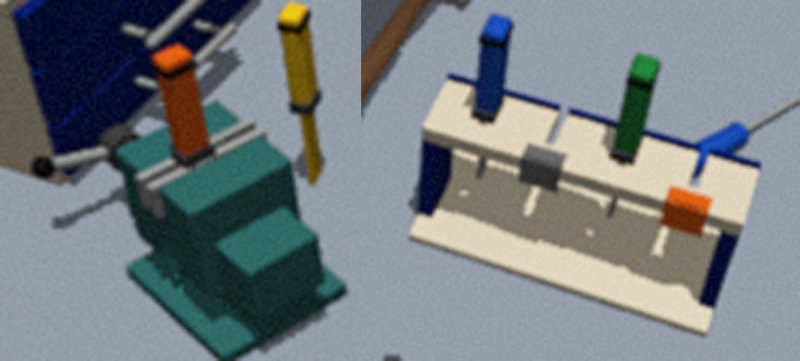

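Crop: left shows the orange handle with its steel collar on the vise jaws, beside the yellow look-alike at right. Right shows the orange marker behind the end notch (y = +90) next to the green file. Heights and sizes match the description: top at 240, jaws at 140, beam at 125. Scraper is at about (518.5, -291) with yaw about -23°.

```bash
cat >> h.py <<'E'
def plan(target,yaw_deg):
    "tool-frame shift and spin from the present pose to TCP target, tool y along yaw (mod 180)"
    s=manip.read_state(); M=R.from_euler('xyz',s['eef_rot']).as_matrix()
    d=M.T@(np.array(target,float)-s['eef_pos'])
    cur=np.degrees(np.arctan2(M[1,1],M[0,1]))
    dy=(yaw_deg-cur+90)%180-90
    print('pos',np.round(s['eef_pos'],1),'gap',round(s['finger_gap'],1),'toolx',np.round(M[:,0],3),'y-yaw',round(cur,1),'t',round(s['clock'],2),'j',np.round(s['joints'],2),'F',np.round(s['wrist_force'],1))
    print('shift now-axes',np.round(d,1),'spin about tool x (rad), down-pointing:',round(-np.radians(dy),3))
    M2=M@R.from_rotvec([-np.radians(dy),0,0]).as_matrix(); print('shift in axes after spin',np.round(M2.T@(np.array(target,float)-s['eef_pos']),1))
E
python3 -c "
from h import *
plan((518.5,-291,320),-23)
W=np.load('pics/scene0.npz')['W']; m=(W[...,1]<-380)&(W[...,2]>150)&(W[...,0]>200)&(W[...,0]<800); print(np.nanpercentile(W[m],[1,99],axis=0))"
```

```text
pos [550.   -0.  216.4] gap 93.9 toolx [-0. -0. -1.] y-yaw -0.0 t 1.0 j [-0.07  0.3   1.52 -0.    1.32 -0.07] F [-0.1 -0.6 -1.2]
shift now-axes [-103.6  -31.5  291. ] spin about tool x (rad), down-pointing: 0.401
shift in axes after spin [-103.6   84.7  280.2]
[[ 203.8420763  -756.91275117  151.85491805]
 [ 471.8174519  -440.73917942  204.28867936]]
```

```bash
python3 -m handwheel '[[[-52,0,0],0],[[-52,0,0],0],[[0,-5,48.5],0],[[0,-5,48.5],0],[[0,-5,48.5],0],[[0,-5,48.5],0],[[0,-5,48.5],0],[[0,-6.5,48.5],0.134],[[0,0,0],0.134],[[0,0,0],0.134]]' 0 30
python3 - <<'E'
from h import *
plan((518.5,-291,320),-23)
c=cam('wrist'); save(c,'w1.png'); W=world(c); np.save('pics/w1.npy',W)
hsv=cv2.cvtColor(c['pixels'],cv2.COLOR_RGB2HSV)
def rep(t,lo,hi):
    P=W[np.all((W>lo)&(W<hi),axis=2)]
    if len(P)>9: print(t,len(P),np.round(np.median(P,0),1),cv2.minAreaRect(P[:,:2].astype(np.float32)))
rep('top',(470,-340,232),(570,-240,250)); rep('vise',(430,-400,136),(610,-180,146))
for r in manip.cut_out('scraper','wrist'): print(r['confidence'],r['centre'])
E
```

```text
clock: 2.25
eef_pos: [518.3, -291.7, 320.2]
eef_rot: [-1.901, 1.57, 2.404]
wrist_force: [-0.3, -0.6, -0.3]
finger_gap: 94.3
pos [ 518.3 -291.7  320.2] gap 94.3 toolx [-0.  0. -1.] y-yaw -23.4 t 2.25 j [-0.57  0.35  1.22  0.    1.57 -0.17] F [-0.3 -0.6 -0.3]
shift now-axes [ 0.2 -0.  -0.7] spin about tool x (rad), down-pointing: -0.006
shift in axes after spin [ 0.2 -0.  -0.7]
top 831 [ 518.9 -286.8  240.1] ((518.123046875, -288.5304260253906), (20.87291145324707, 26.538944244384766), 66.68865203857422)
vise 7182 [ 517.1 -271.1  140.7] ((512.6951904296875, -283.40899658203125), (108.9652099609375, 110.18360900878906), 66.65664672851562)
0.96 [314.1, 193.1]
0.88 [188.4, 227.6]
0.72 [141.2, 123.3]
```

View pics/w1.png

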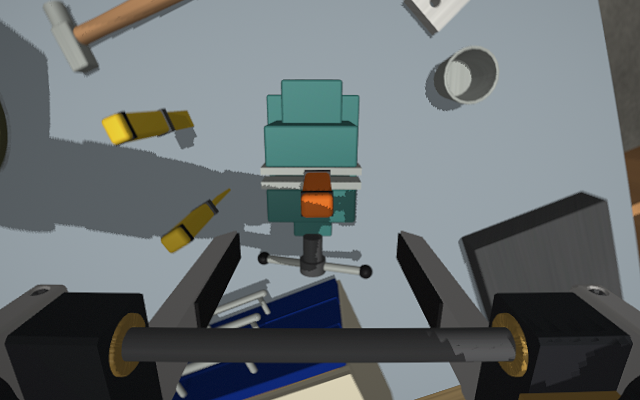

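The orange handle is centred between the fingers at (317,195), with the jaws lying across the view and the yellow ones well clear to the left. I'll descend straight down and grip across the 26 mm width.

```bash
python3 -m handwheel '[[[25,0,-2],0],[[25,0,0],0],[[25,0,0],0],[[25,0,0],0],[[20,0,0],0],[[6,0,0],0],[[0,0,0],0],[[0,0,0],0],[[0,0,0],0],[[0,0,0],0]]' 0 30
python3 -m handwheel '[[[0,0,0],0],[[0,0,0],0],[[0,0,0],0],[[0,0,0],0],[[0,0,0],0],[[0,0,0],0],[[0,0,0],0],[[0,0,0],0],[[0,0,0],0],[[0,0,0],0]]' 255 35
python3 - <<'E'
from h import *
plan((510,-286,310),-23)
E
```

```text
clock: 3.6
eef_pos: [519.3, -289.2, 194.8]
eef_rot: [1.377, 1.57, -0.595]
wrist_force: [1.0, -0.1, 0.2]
finger_gap: 93.9
clock: 4.85
eef_pos: [519.2, -289.2, 194.3]
eef_rot: [-1.783, 1.571, 2.527]
wrist_force: [0.8, 0.1, -2.0]
finger_gap: 25.7
pos [ 519.2 -289.2  194.3] gap 25.7 toolx [-0.  0. -1.] y-yaw -23.0 t 4.85 j [-0.57  0.42  1.42  0.    1.31 -0.17] F [ 0.8  0.1 -2. ]
shift now-axes [-115.7   -9.8    0.7] spin about tool x (rad), down-pointing: -0.001
shift in axes after spin [-115.7   -9.8    0.7]
```

```bash
python3 -m handwheel '[[[-6,0,0],0],[[-12,0,0],0],[[-16,0,0],0],[[-16,0,0],0],[[-16,0,0],0],[[-16,0,0],0],[[-16,0,0],0],[[-16,0,0],0],[[-8,0,0],0],[[0,0,0],0]]'
python3 - <<'E'
from h import *
plan((460,325,280),1)
for n in ('side','scene'):
    c=cam(n); save(c,n+'2.png'); W=world(c); np.save('pics/%s2.npy'%n,W)
    hsv=cv2.cvtColor(c['pixels'],cv2.COLOR_RGB2HSV)
    m=np.all((W>(440,-360,170))&(W<(600,-220,420)),axis=2)&(cv2.inRange(hsv,(3,150,60),(17,255,255))>0)
    P=W[m]; print(n,len(P),np.round(np.percentile(P,[2,50,98],axis=0),1).tolist())
    if n=='scene': # rack front refinement: beam top, lip
        T=W[np.all((W>(440,60,121))&(W<(640,400,127)),axis=2)]
        for a in range(100,370,30):
            s=T[(T[:,1]>a)&(T[:,1]<a+30)]
            if len(s)>9: print('beam y',a+15,np.round(np.percentile(s[:,0],[1,99]),1),len(s))
        print('beam y ends',np.percentile(T[:,1],[.5,99.5]))
E
```

```text
clock: 6.1
eef_pos: [519.4, -289.2, 316.8]
eef_rot: [1.38, 1.57, -0.593]
wrist_force: [0.2, 0.7, -1.6]
finger_gap: 26.0
pos [ 519.4 -289.2  316.8] gap 26.0 toolx [ 0. -0. -1.] y-yaw -23.0 t 6.1 j [-0.57  0.35  1.22 -0.    1.57 -0.17] F [ 0.2  0.7 -1.6]
shift now-axes [  36.6 -295.  -542. ] spin about tool x (rad), down-pointing: -0.419
shift in axes after spin [  36.6  -48.6 -615.2]
side 330 [[505.3, -305.5, 280.9], [515.7, -299.8, 337.2], [528.2, -284.9, 365.2]]
scene 392 [[510.1, -295.8, 277.3], [523.3, -282.7, 318.5], [533.0, -276.4, 363.8]]
beam y 115 [508.5 572.7] 172
beam y 145 [505.6 571.9] 104
beam y 175 [507.2 572.6] 161
beam y 205 [504.3 572.6] 107
beam y 235 [505.3 570.7] 179
beam y 265 [507.  570.1] 123
beam y 295 [501.6 568.7] 187
beam y 325 [502.5 569.1] 106
beam y 355 [501. 569.] 196
beam y ends [ 99.88321811 369.10389132]
```

```bash
python3 -c "
import cv2,numpy as np
a=cv2.imread('pics/scene2.png')[30:200,130:330];b=cv2.imread('pics/side2.png')[200:370,230:430]
cv2.imwrite('pics/c2.png',cv2.resize(np.hstack([a,b]),(800,340),interpolation=cv2.INTER_CUBIC))"
```

```text
(no output)
```

View pics/c2.png

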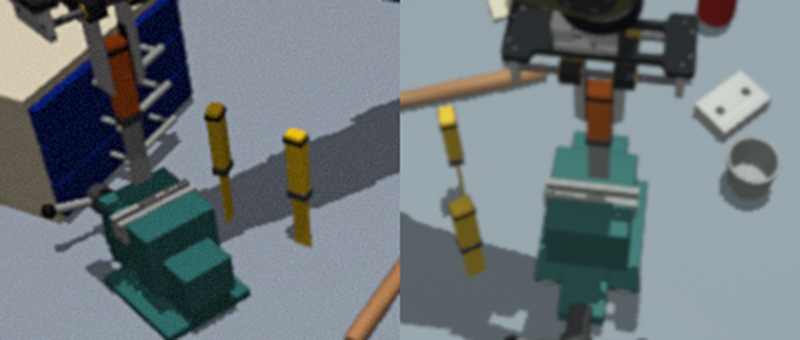

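Both views show the scraper upright in the fingers, clear of the jaws, with the yellow ones untouched. Rack fit: yaw about +1.2°, origin about (531, 234.5), so the orange notch is about (529, 324.5). That agrees with the marker's y of 325.

```bash
python3 -m handwheel '[[[0,0,0],-0.14],[[0,0,0],-0.14],[[0,0,-20],-0.141],[[0,-3,-40],0],[[0,-4,-52],0],[[0,-4,-52],0],[[0,-4,-52],0],[[0,-4,-52],0],[[0,-4,-52],0],[[0,-4,-52],0]]'
python3 -m handwheel '[[[0,-4,-52],0],[[0,-4,-52],0],[[0,-4,-52],0],[[0,-2,-45],0],[[0,-2,-30],0],[[0,0,-10],0],[[0,0,0],0],[[0,0,0],0],[[0,0,0],0],[[0,0,0],0]]'
python3 - <<'E'
from h import *
plan((467,323,260),1.2)
E
```

```text
clock: 7.45
eef_pos: [487.4, 83.7, 316.0]
eef_rot: [-1.516, 1.57, -3.068]
wrist_force: [1.3, 0.2, -0.7]
finger_gap: 26.2
clock: 8.7
eef_pos: [467.6, 322.3, 316.6]
eef_rot: [2.091, 1.571, 0.539]
wrist_force: [-0.5, -0.4, -1.5]
finger_gap: 25.9
pos [467.6 322.3 316.6] gap 25.9 toolx [ 0.  0. -1.] y-yaw 1.1 t 8.7 j [ 0.54  0.29  1.31 -0.    1.55  0.52] F [-0.5 -0.4 -1.5]
shift now-axes [56.6 -0.6 -0.7] spin about tool x (rad), down-pointing: -0.003
shift in axes after spin [56.6 -0.6 -0.7]
```

```bash
python3 - <<'E'
from h import *
for n in ('wrist','scene'):
    c=cam(n); save(c,n+'3.png'); W=world(c)
    hsv=cv2.cvtColor(c['pixels'],cv2.COLOR_RGB2HSV)
    np.savez('pics/%s3.npz'%n,W=W)
    T=W[np.all((W>(440,60,121))&(W<(640,400,128)),axis=2)]
    print(n,'beam',len(T),cv2.minAreaRect(T[:,:2].astype(np.float32)),np.round(np.percentile(T,[.5,99.5],axis=0),1).tolist())
    P=W[np.all((W>(545,290,120))&(W<(600,360,133)),axis=2)&(cv2.inRange(hsv,(3,150,60),(17,255,255))>0)]
    if len(P): print('marker',len(P),np.round(np.percentile(P,[2,50,98],axis=0),1).tolist())
    # notch: low points inside the orange notch footprint
    N=W[np.all((W>(508,305,-5))&(W<(543,345,105)),axis=2)]
    if len(N): print('notch gap pts',len(N),np.round(np.percentile(N,[5,50,95],axis=0),1).tolist())
    S=W[np.all((W>(430,280,180))&(W<(505,365,375)),axis=2)&(cv2.inRange(hsv,(3,150,60),(17,255,255))>0)]
    if len(S): print('handle',len(S),np.round(np.percentile(S,[2,50,98],axis=0),1).tolist())
a=cv2.imread('pics/wrist3.png');b=cv2.imread('pics/scene3.png')[90:290,300:500]
cv2.imwrite('pics/c3.png',cv2.resize(np.hstack([cv2.resize(a,(640,400)),cv2.resize(b,(400,400),interpolation=cv2.INTER_CUBIC)]),(800,308)))
E
```

```text
wrist beam 5153 ((538.5934448242188, 247.8802490234375), (67.48999786376953, 246.23878479003906), 1.3177490234375) [[503.1, 176.8, 121.9], [571.7, 370.9, 127.9]]
marker 390 [[553.2, 311.2, 126.0], [560.2, 327.2, 127.8], [569.9, 343.2, 129.5]]
notch gap pts 80 [[508.3, 307.4, 9.5], [510.2, 324.7, 11.1], [512.3, 341.6, 12.3]]
handle 4737 [[455.8, 315.3, 282.0], [467.7, 331.5, 357.2], [479.7, 332.7, 363.8]]
scene beam 2013 ((537.6497802734375, 234.03126525878906), (72.26764678955078, 271.34613037109375), 1.2746731042861938) [[502.6, 99.9, 121.2], [572.6, 368.6, 128.0]]
marker 142 [[552.4, 309.6, 120.5], [564.1, 324.9, 128.2], [570.2, 340.3, 131.1]]
notch gap pts 221 [[510.0, 307.1, 7.7], [525.3, 324.6, 10.7], [541.2, 342.6, 13.6]]
handle 105 [[475.2, 313.3, 276.8], [478.5, 321.1, 291.5], [481.8, 328.9, 305.4]]
```

View pics/c3.png

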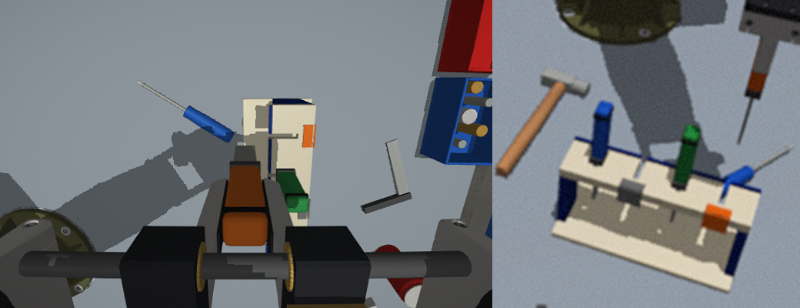

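The wrist view shows the handle centred, the notch as a thin line at about (285,134) in the picture with the orange plate behind it, and the blade to the left of the rack. The scene view shows the blade clear. Both give notch y of about 324–326. Lowering now in front of the notch.

```bash
python3 -m handwheel '[[[10,0,-2],0],[[18,0,0],0],[[18,0,0],0],[[18,0,0],0],[[18,0,0],0],[[18,0,0],0],[[16,0,0],0],[[10,0,0],0],[[0,0,0],0],[[0,0,0],0]]'
python3 - <<'E'
from h import *
plan((467.5,324.5,191),1.2)
for n in ('wrist','scene'):
    c=cam(n); save(c,n+'4.png'); W=world(c); np.savez('pics/%s4.npz'%n,W=W,p=c['pixels'])
    H=W[np.all((W>(430,290,200))&(W<(500,360,250)),axis=2)]
    if n=='wrist':
        t=H[(H[:,2]>234)&(abs(H[:,0]-467.5)<10)]; print('top',len(t), np.round(np.percentile(t,[2,50,98],axis=0),1).tolist() if len(t) else '')
    B=W[np.all((W>(440,300,55))&(W<(500,350,125)),axis=2)]
    if len(B): print(n,'blade',len(B),np.round(np.percentile(B,[5,50,95],axis=0),1).tolist())
    # notch profile: for columns of x, y values where beam-top points absent
    T=W[np.all((W>(505,300,122))&(W<(545,350,128)),axis=2)]
    h,e=np.histogram(T[:,1],bins=np.arange(305,346,1)); print(n,'y hist',dict(zip(e[:-1].astype(int).tolist(),h.tolist())))
a=cv2.resize(cv2.imread('pics/wrist4.png')[60:300,240:440],(500,600),interpolation=cv2.INTER_CUBIC)
b=cv2.resize(cv2.imread('pics/scene4.png')[150:270,380:480],(300,360),interpolation=cv2.INTER_CUBIC)
b=np.vstack([b,np.zeros((240,300,3),np.uint8)]); cv2.imwrite('pics/c4.png',np.hstack([a,b]))
E
```

```text
clock: 10.05
eef_pos: [467.6, 324.9, 191.1]
eef_rot: [2.102, 1.57, 0.551]
wrist_force: [0.9, 0.7, -1.2]
finger_gap: 25.6
pos [467.6 324.9 191.1] gap 25.6 toolx [ 0.001  0.001 -1.   ] y-yaw 1.1 t 10.05 j [0.54 0.36 1.5  0.   1.28 0.52] F [ 0.9  0.7 -1.2]
shift now-axes [ 0.1 -0.2  0.4] spin about tool x (rad), down-pointing: -0.002
shift in axes after spin [ 0.1 -0.2  0.4]
top 1836 [[457.8, 316.5, 234.4], [467.6, 327.1, 237.2], [477.1, 335.0, 238.5]]
wrist blade 521 [[457.4, 326.5, 59.3], [467.9, 326.9, 87.5], [479.1, 327.4, 110.7]]
wrist y hist {305: 60, 306: 50, 307: 56, 308: 51, 309: 69, 310: 54, 311: 48, 312: 65, 313: 54, 314: 57, 315: 59, 316: 60, 317: 53, 318: 61, 319: 54, 320: 74, 321: 97, 322: 2, 323: 0, 324: 0, 325: 0, 326: 0, 327: 1, 328: 3, 329: 50, 330: 59, 331: 66, 332: 62, 333: 61, 334: 62, 335: 60, 336: 64, 337: 61, 338: 56, 339: 72, 340: 61, 341: 60, 342: 71, 343: 65, 344: 63}
scene blade 44 [[469.5, 322.3, 60.9], [477.0, 324.2, 91.1], [479.5, 325.9, 119.1]]
scene y hist {305: 6, 306: 7, 307: 5, 308: 4, 309: 5, 310: 6, 311: 5, 312: 6, 313: 6, 314: 3, 315: 5, 316: 7, 317: 7, 318: 6, 319: 3, 320: 1, 321: 0, 322: 1, 323: 0, 324: 0, 325: 0, 326: 1, 327: 0, 328: 4, 329: 4, 330: 7, 331: 4, 332: 4, 333: 6, 334: 5, 335: 6, 336: 7, 337: 6, 338: 5, 339: 5, 340: 3, 341: 4, 342: 5, 343: 5, 344: 6}
```

View pics/c4.png

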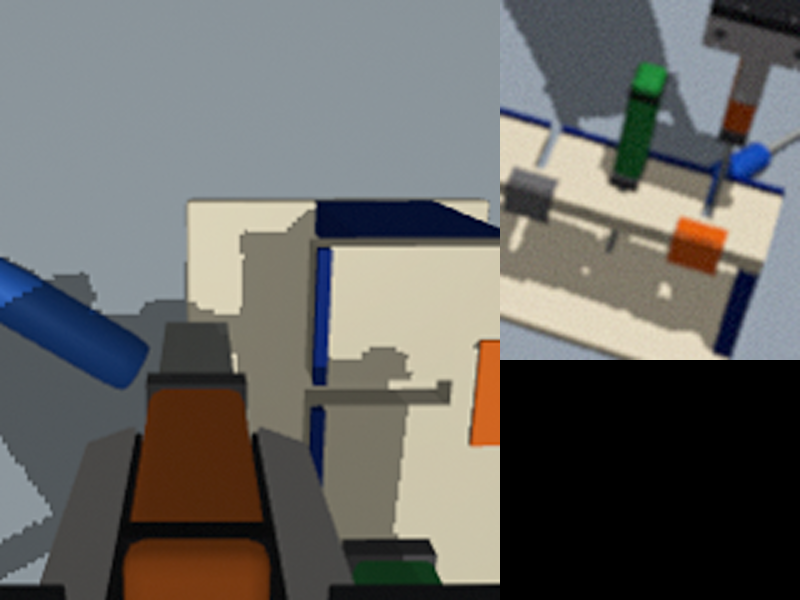

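The notch spans y of about 321.8–329 (centre 325.4) in the wrist view. The blade's +y face is at 326.9, so the blade centre is at 324.9, and the scene view agrees on the alignment. The blade end is about 85 mm below the collar and the collar is about 12 mm above the beam. I'll go in slowly and check the force.

```bash
python3 -m handwheel '[[[0,4,0.2],0],[[0,6,0.1],0],[[0,6,0],0],[[0,6,0],0],[[0,6,0],0],[[0,5,0],0],[[0,3,0],0],[[0,0,0],0],[[0,0,0],0],[[0,0,0],0]]'
python3 - <<'E'
from h import *
plan((529,325.5,191),1.2)
c=cam('wrist'); save(c,'wrist5.png'); W=world(c)
B=W[np.all((W>(470,310,55))&(W<(520,340,125)),axis=2)&(W[...,0]>490)]
if len(B): print('blade?',len(B),np.round(np.percentile(B,[5,50,95],axis=0),1).tolist())
T=W[np.all((W>(518,300,122))&(W<(545,350,128)),axis=2)]
h,e=np.histogram(T[:,1],bins=np.arange(317,335,1)); print(dict(zip(e[:-1].astype(int).tolist(),h.tolist())))
cv2.imwrite('pics/c5.png',cv2.resize(c['pixels'][60:300,220:420,::-1],(500,600),interpolation=cv2.INTER_CUBIC))
E
```

```text
clock: 11.4
eef_pos: [503.3, 325.2, 190.5]
eef_rot: [2.528, 1.571, 0.976]
wrist_force: [-0.1, 0.4, -1.5]
finger_gap: 25.7
pos [503.3 325.2 190.5] gap 25.7 toolx [ 0.  0. -1.] y-yaw 1.1 t 11.4 j [0.51 0.43 1.41 0.   1.31 0.49] F [-0.1  0.4 -1.5]
shift now-axes [-0.5 25.7  0.2] spin about tool x (rad), down-pointing: -0.002
shift in axes after spin [-0.5 25.7  0.2]
blade? 270 [[492.4, 326.7, 59.1], [497.9, 327.1, 90.5], [514.1, 335.5, 124.7]]
{317: 34, 318: 51, 319: 42, 320: 39, 321: 75, 322: 4, 323: 0, 324: 0, 325: 0, 326: 0, 327: 0, 328: 0, 329: 5, 330: 46, 331: 47, 332: 42, 333: 50}
```

View pics/c5.png

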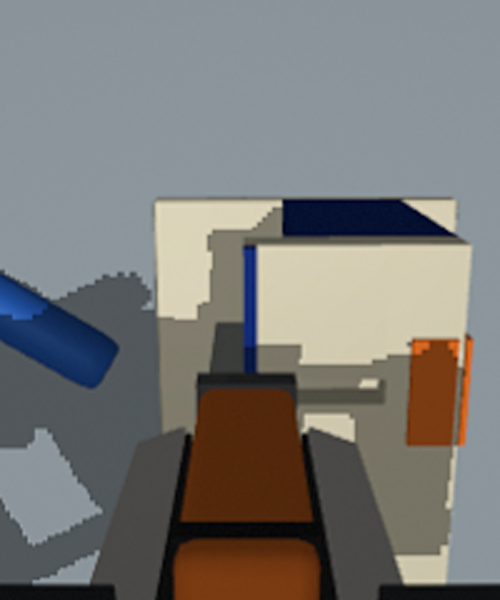

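The blade has started into the notch with no lateral force, and the collar is above the lip. I'll continue in to the seat position.

```bash
python3 -m handwheel '[[[0,4,0],0],[[0,5,0],0],[[0,5,0],0],[[0,5,0],0],[[0,4,0],0],[[0,2.5,0],0],[[0,0,0],0],[[0,0,0],0],[[0,0,0],0],[[0,0,0],0]]'
python3 -c "
from h import *
plan((529,325.5,179.3),1.2)"
```

```text
clock: 12.7
eef_pos: [528.9, 325.6, 190.5]
eef_rot: [2.054, 1.571, 0.502]
wrist_force: [-0.7, 0.9, -0.7]
finger_gap: 25.9
pos [528.9 325.6 190.5] gap 25.9 toolx [ 0.  0. -1.] y-yaw 1.1 t 12.7 j [0.49 0.48 1.34 0.   1.33 0.47] F [-0.7  0.9 -0.7]
shift now-axes [11.2  0.1  0.2] spin about tool x (rad), down-pointing: -0.002
shift in axes after spin [11.2  0.1  0.2]
```

```bash
python3 -m handwheel '[[[2,0,0],0],[[2,0,0],0],[[2,0,0],0],[[2,0,0],0],[[1,0,0],0],[[1,0,0],0],[[0.5,0,0],0],[[0,0,0],0],[[0,0,0],0],[[0,0,0],0]]'
python3 - <<'E'
from h import *
plan((529,325.5,179.3),1.2)
for n in ('wrist','scene'):
    c=cam(n); W=world(c); hsv=cv2.cvtColor(c['pixels'],cv2.COLOR_RGB2HSV); save(c,n+'6.png')
    S=W[np.all((W>(500,300,133))&(W<(552,350,240)),axis=2)&(cv2.inRange(hsv,(3,150,50),(17,255,255))>0)]
    print(n,len(S),np.round(np.percentile(S,[1,50,99],axis=0),1).tolist())
    G=W[np.all((W>(500,240,200))&(W<(570,290,240)),axis=2)&(cv2.inRange(hsv,(40,80,20),(80,255,255))>0)]
    if len(G): print('green',np.round(np.percentile(G,[1,50,99],axis=0),1).tolist())
a=cv2.imread('pics/wrist6.png')[60:300,200:400];b=cv2.imread('pics/scene6.png')[130:250,380:480]
cv2.imwrite('pics/c6.png',np.hstack([cv2.resize(a,(400,480)),cv2.resize(b,(400,480),interpolation=cv2.INTER_CUBIC)]))
E
```

```text
clock: 13.95
eef_pos: [528.9, 325.6, 180.0]
eef_rot: [2.012, 1.571, 0.46]
wrist_force: [-0.7, 0.6, -0.8]
finger_gap: 25.8
pos [528.9 325.6 180. ] gap 25.8 toolx [ 0.  0. -1.] y-yaw 1.1 t 13.95 j [ 0.49  0.49  1.35 -0.    1.31  0.47] F [-0.7  0.6 -0.8]
shift now-axes [0.7 0.1 0.1] spin about tool x (rad), down-pointing: -0.002
shift in axes after spin [0.7 0.1 0.1]
wrist 4773 [[516.5, 318.0, 143.2], [528.9, 334.8, 220.1], [541.5, 336.1, 227.4]]
green [[517.6, 270.0, 206.9], [530.0, 274.9, 221.9], [542.5, 276.8, 226.2]]
scene 76 [[536.2, 315.6, 137.5], [538.7, 324.0, 151.9], [541.8, 332.2, 164.4]]
green [[519.3, 255.5, 200.3], [538.8, 264.9, 223.8], [544.1, 273.6, 229.4]]
```

View pics/c6.png

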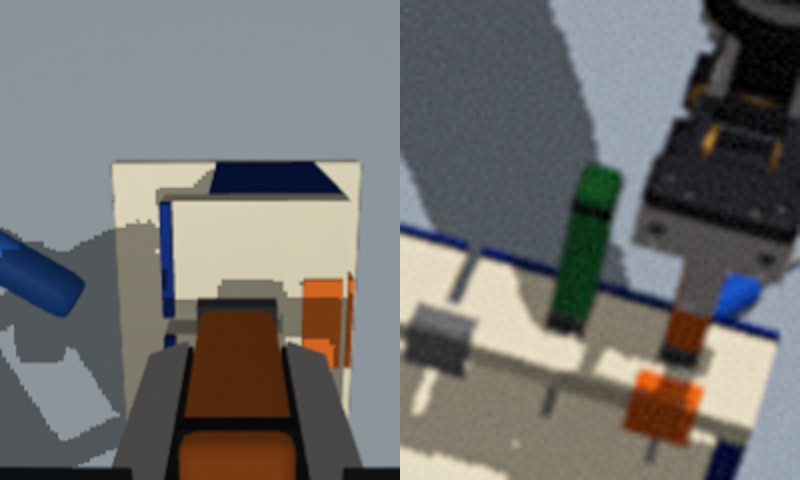

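The collar is in line behind the lip. Handle x of 516.5–541.5 matches the green file's hung position, and its top is about 1 mm higher than green's. I'll ease down until it presses lightly.

```bash
python3 -m handwheel '[[[0.4,0,0],0],[[0.3,0,0],0],[[0.3,0,0],0],[[0,0,0],0],[[0,0,0],0],[[0,0,0],0],[[0,0,0],0],[[0,0,0],0],[[0,0,0],0],[[0,0,0],0]]'
```

```text
clock: 15.3
eef_pos: [528.9, 325.7, 179.2]
eef_rot: [2.21, 1.571, 0.659]
wrist_force: [-2.1, -1.1, 6.1]
finger_gap: 25.7
```

It's in contact: the upward force is about 7 N and the height matches the seat. Release, then retreat upward.

```bash
python3 -m handwheel '[[[0,0,0],0],[[0,0,0],0],[[0,0,0],0],[[0,0,0],0],[[0,0,0],0],[[0,0,0],0],[[0,0,0],0],[[0,0,0],0],[[0,0,0],0],[[0,0,0],0]]' 0
python3 -m handwheel '[[[-8,0,0],0],[[-18,0,0],0],[[-22,0,0],0],[[-25,0,0],0],[[-25,0,0],0],[[-25,0,0],0],[[-20,0,0],0],[[0,0,0],0],[[0,0,0],0],[[0,0,0],0]]'
python3 - <<'E'
from h import *
plan((529,325.5,320),1.2)
for n in ('wrist','scene'):
    c=cam(n); W=world(c); hsv=cv2.cvtColor(c['pixels'],cv2.COLOR_RGB2HSV); save(c,n+'7.png')
    S=W[np.all((W>(500,300,215))&(W<(560,350,240)),axis=2)]
    if len(S)>9: print(n,len(S),np.round(np.percentile(S,[1,50,99],axis=0),1).tolist(),cv2.minAreaRect(S[:,:2].astype(np.float32)))
    S=W[np.all((W>(500,240,215))&(W<(560,290,240)),axis=2)]
    if len(S)>9: print(n,'green',len(S),np.round(np.percentile(S,[1,50,99],axis=0),1).tolist())
a=cv2.imread('pics/wrist7.png')[:,160:480];b=cv2.imread('pics/scene7.png')[130:280,340:490]
cv2.imwrite('pics/c7.png',np.hstack([cv2.resize(a,(384,480)),cv2.resize(b,(410,480),interpolation=cv2.INTER_CUBIC)]))
E
```

```text
clock: 16.55
eef_pos: [528.9, 325.6, 178.9]
eef_rot: [-0.896, 1.571, -2.448]
wrist_force: [0.1, 0.1, -0.0]
finger_gap: 93.9
clock: 17.8
eef_pos: [528.7, 325.5, 321.1]
eef_rot: [-1.093, 1.569, -2.645]
wrist_force: [0.7, -0.6, -0.8]
finger_gap: 94.4
pos [528.7 325.5 321.1] gap 94.4 toolx [-0.001 -0.001 -1.   ] y-yaw 1.1 t 17.8 j [ 0.49  0.42  1.13 -0.    1.6   0.47] F [ 0.7 -0.6 -0.8]
shift now-axes [1.1 0.3 0. ] spin about tool x (rad), down-pointing: -0.002
shift in axes after spin [1.1 0.3 0. ]
wrist 735 [[516.7, 317.1, 217.3], [529.6, 328.0, 225.2], [542.7, 336.2, 227.1]] ((529.4818725585938, 326.3355712890625), (26.452316284179688, 20.175840377807617), 2.1155829429626465)
wrist green 659 [[517.9, 257.4, 215.3], [530.6, 269.4, 224.9], [543.5, 276.2, 226.8]]
scene 133 [[516.2, 314.8, 215.1], [534.0, 324.5, 225.3], [541.5, 334.3, 229.5]] ((528.3438720703125, 324.5024719238281), (28.328611373901367, 19.748668670654297), 1.0040912628173828)
scene green 133 [[517.1, 253.7, 215.8], [535.0, 264.9, 225.1], [543.6, 275.0, 228.9]]
```

View pics/c7.png

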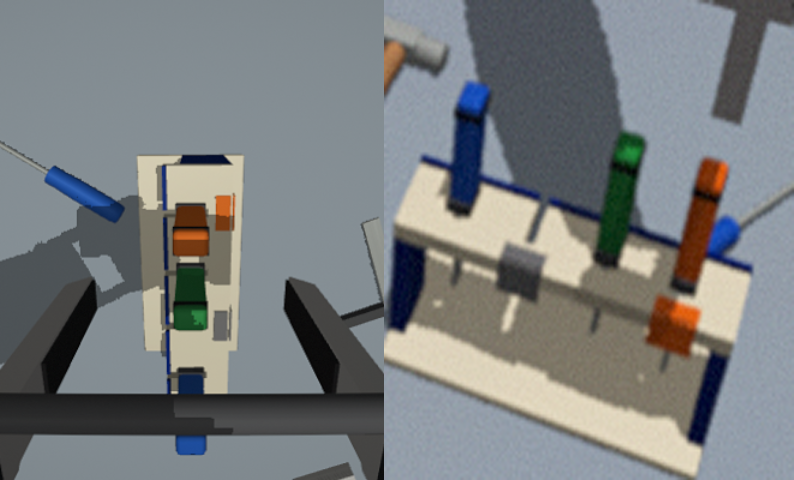

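The scraper hangs upright in the orange-marked notch, level and in line with the green and blue files, and the gripper is clear. Handing in.

```bash
python3 -c "
from cell import manip
print(manip.sign_off())"
```

```text
the job is handed in; nothing more can be done
None
```

The scraper is back in the rack in the orange-marked notch, and the job is handed in at about 18 s of the 51 s allowed; sign-off reports no verdict. I gripped the handle across its 26 mm width and lifted it 122 mm out of the vise. I then brought the blade in through the notch's open front over the lip, lowered the collar until about 7 N of contact showed, and released.

**Position:** in the last pictures the handle is centred at about (529, 325). The handle top reads within about 0.5 mm of the hanging green file's, and the yaw is 1–2°, against about 1.2° for the rack.

**Disagreement:** the two cameras differ by about 2 mm in y (326.3 wrist, 324.5 scene), which is within the calibration and the 6 mm tolerance.

**Other things:** the gripper is open and well clear. The blue and green files still hang in their notches, and nothing else on the bench was approached. I did not re-measure every bystander.

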